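Draw a carton from the dispenser behind the counter set

TASK

Add a carton of lens wipes to the customer's job tray: stand the pot, the dropper bottle and the stamp in front of the dispenser aside on the counter, at least 15 cm from the dispenser's front, draw the bottom carton (the oldest stock) straight out of the dispenser's slot and lay it flat in the empty compartment of the job tray, leaving the other cartons in the dispenser. Then put the pot, the bottle and the stamp back upright in the middle of their own cork pads, the stamp square on its pad.

Things in the scene. Friction and masses are not known exactly. Their poses are not given: they have to be found in the camera images.
- dispenser: Fixed aluminium gravity dispenser, open on top, 111 deep (x) x 77 wide (y) x 60 high; three equal flat cartons lie stacked on its 8 mm base. Origin on the counter under the middle of its front face; x points back, cartons come out towards -x. The front slot (z 8 to 27, 71 wide) passes one carton; lips above hold the rest. A tongue 34 wide, 8 high, reaches 25 mm out under the bottom carton.
- carton: Bottom carton of the stack: flat closed box of lens wipes, white with a grey band, 100 (x) x 66 (y) x 14 mm, about 50 g. Origin: middle of its underside, x along its length. At the start it lies 8 mm above the counter and its front end peeps 31 to 38 mm out of the slot; grip it there across the 66 mm. It must slide 62 to 69 mm to be free of the dispenser; the two on it then drop.
- carton_top: Topmost of the three cartons in the dispenser, same size and look, origin at the middle of its underside: 36 mm above the counter and 54 mm behind the front face at the start, 22 mm above the counter once the bottom carton is out. (The middle carton is not listed.)
- pot: Small round white pot with a closed lid, 54 mm in diameter, 43 high, 66 g. Origin at the middle of its underside, z up. Stands on its pad at the start. Room to set things aside: the counter at world x 0.42 to 0.54, y 0.32 to 0.48, left of the pads and dispenser, is bare wherever it lies clear of them.
- bottle: Slim brown dropper bottle with a black cap, 33 mm in diameter, 102 high with its narrow cap, glass body straight up to about 55 mm, 70 g. Origin at the middle of its underside, z up. Stands on its pad at the start.
- stamp: Rubber stamp: flat base 26 mm (x) by 58 mm (y) and 14 mm high with an upright round wooden grip, up to 32 mm in diameter, 72 mm high in all. Origin at the middle of its underside, z up. Grip it by the wooden grip, about 50 mm up. Stands on its pad at the start.
- pad_pot: Round cork pad, 68 mm in diameter, 3 thick, fixed: the pot's place. Origin at the middle of its underside. The three pads lie in a row, in any order, 72 mm apart and 98 mm before the dispenser's front face.
- pad_bottle: Round cork pad, 48 mm in diameter, 3 mm thick, fixed on the counter: the bottle's place. Origin at the middle of its underside.
- pad_stamp: Rectangular cork pad, 40 mm (x) by 72 mm (y), 3 mm thick, fixed on the counter: the stamp's place, long side of the stamp along the long side of the pad. Origin at the middle of its underside.
- job_tray: Shallow grey job tray before the till, fixed; walls 3 thick, 18 mm high (21 with the rim), floor 3 thick. A customer's glasses lie in its right compartment; the left one is empty, for the carton: 150 (x) x 118 (y) inside. Origin on the counter under the middle of the empty compartment; the glasses are towards -y, past a 14 mm divider. A 47 mm high stapler lies just left of the tray.
There are look-alikes about, which are no part of the job. Several things look just like the pot: the one meant starts nearest to the robot's base.

How it is judged (in metres and radians):
On the way, in this order (a step that is already met when the one before it is completed fails the run):
1. pot, bottle and stamp stand upright on the counter, each more than 15 cm from the middle of the dispenser's front (horizontal distance between each of pot, bottle, stamp and dispenser above 0.15 m and height (world z) of each of pot, bottle, stamp below 0.008 m and angle between each of pot, bottle, stamp's own z axis and vertical below 0.15 rad and linear speed of each of pot, bottle, stamp below 0.05 m/s), for 0.2 s.
2. the bottom carton is out of the dispenser, with the three things still aside (horizontal distance between each of pot, bottle, stamp and dispenser above 0.15 m and horizontal distance between carton and dispenser above 0.06 m and x of carton in the frame of dispenser below -0.04 m), for 0.1 s.
3. the carton lies flat in the tray's empty compartment, with the three things still aside (horizontal distance between each of pot, bottle, stamp and dispenser above 0.15 m and x of carton in the frame of job_tray between -0.065 and 0.065 m and y of carton in the frame of job_tray between -0.05 and 0.05 m and z of carton in the frame of job_tray between 0 and 0.007 m and angle between carton's own z axis and vertical below 0.06 rad), for 0.2 s.
At the end, for the whole second after the job is handed in: Carton flat on the floor of the tray's empty compartment; pot, bottle and stamp upright on their own pads, within 12 mm of the middle, stamp within 0.25 rad of its pad's direction; top carton flat inside the dispenser, one carton lower than at the start; all at rest (x of carton in the frame of job_tray between -0.065 and 0.065 m and y of carton in the frame of job_tray between -0.05 and 0.05 m and z of carton in the frame of job_tray between 0 and 0.007 m and angle between carton's own z axis and vertical below 0.06 rad and linear speed of each of carton, pot, bottle, stamp, carton_top below 0.02 m/s and horizontal distance between pot and pad_pot below 0.012 m and z of pot in the frame of pad_pot between 0.001 and 0.006 m and angle between each of pot, bottle, stamp's own z axis and vertical below 0.1 rad and horizontal distance between bottle and pad_bottle below 0.012 m and z of bottle in the frame of pad_bottle between 0.001 and 0.006 m and horizontal distance between stamp and pad_stamp below 0.012 m and z of stamp in the frame of pad_stamp between 0.001 and 0.006 m and angle between the y axis of stamp and the y axis of pad_stamp, either way round below 0.25 rad and x of carton_top in the frame of dispenser between 0.045 and 0.066 m and y of carton_top in the frame of dispenser between -0.008 and 0.008 m and z of carton_top in the frame of dispenser between 0.018 and 0.027 m and angle between carton_top's own z axis and vertical below 0.08 rad); the robot touches nothing.
It also fails if it takes over 131 s, if anything falls off the work surface, if the arm or the gripper's body presses on something with over 40 N, if the wrist force passes 120 N, or if a joint passes its speed limit or range.

ROBOT

A 6-joint arm with a two-finger parallel gripper is mounted at the origin on a cart in front of the work surface, level with it; the furniture and walls round the work are solid. World frame = base frame: x ahead of the robot, y to its left, z up, the work surface at z = 0. Lengths are in mm, angles in rad, forces in N, time in s.
With the tool pointing down it reaches from about 425 to 925 mm from the base axis. Payload 12.5 kg.
Tool frame: the origin (TCP) lies at the very end of the fingers, on their centre line; the grasp point (between the pads) lies 19 mm behind it; z points along the fingers, y is the line along which they close (so a half turn about z gives the same grasp; the last joint's range is limited). The gripper opens to 85 mm and grips with 20 to 120 N. Pads are 22 mm wide; open, the fingers measure 114 mm over their backs; the gripper's body (76 mm by 85 mm) begins 54 mm behind the grasp point. The pads swing forward as they close: fully open they stand 13 mm farther back than shut.
Start: joints at [-1.306, 0.491, 1.559, -0, 1.092, -0.106], TCP at [226.499, -582.532, 231.327] pointing down, gripper open.
Joint ranges: [-3.1, 3.1], [-0.84, 2.19], [0.05, 2.79], [-1.13, 4.28], [0.06, 2.93], [-2.69, 2.69]. Speed limits (rad/s): [2.22, 2.22, 2.79, 3.14, 3.14, 3.14].

INTERFACE

Orientations are given as a 3x3 rotation matrix whose columns are the frame's x, y, z axes.
In Python, from rig import get_obs, grab_frame, finish_job gives the robot as it stands.
- The arm moves only by the shell command python3 -m jog 'ROWS' [FORCE]. ROWS is JSON, a list that holds one entry, the list of rows, each a list of 7 numbers: the shift along the tool's x, y, z in cm, then the turn, a rotation vector about the tool's x, y, z in degrees, then the opening, from 0 (shut) to 1 (fully open). A call has 1 to 5 rows; each row shifts and turns the commanded pose from where the row before left it, along the tool's axes as they then stand; what a row does not reach is not made up. A row lasts 1/12 s, in which the tool goes at most 41.7 mm and 7.16 degrees, less where a joint would pass 70% of its speed; a pose out of reach is approached as far as the arm can. A call with a gripper value outside its range is refused whole. The fingers move at their own pace and stop on an object; FORCE is the grip in N (left out, the last holds). Time passes only in rows, so rows that do not move let the fingers close. It gives the time, the measured TCP pose, the force, the opening and the grip force at its end, in the units of the state.
- get_obs(): the state, without advancing time (a new reading comes with each control period).
- grab_frame(name): name is "scene" or "top"; returns a dict with "color" (384x512x3 uint8, red, green, blue), "intrinsics" (3x3 intrinsics, pixels), "dist" ([k1, k2, p1, p2, k3] as OpenCV has them; the pictures are not rectified), "extrinsics" (4x4, takes a point from camera to world coordinates). Camera axes: x right, y down, z forward; pixel columns grow to the right and rows downward; lengths in mm; the calibration is good to about 2 mm. A picture is of the moment at which its call begins. There is no depth.
- finish_job(): hands the job in; it is judged then, once.
The state is a dict: "t": time; "q": joint angles; "qd": joint speeds; "joint_efforts": joint torques, N m; "position": TCP position; "tcp_rot": TCP orientation; "contact_force": force on the tool from outside, world axes, zero at the start; "wrist_torque": the same for the moment, N m; "gripper_width": finger opening in mm; "gripper_force": force on a finger pad.
Only numpy, scipy, OpenCV 4.12 (cv2) and the standard library are available. Lean on these libraries where they do the work, as an engineer would, in place of code of your own. Each camera call takes 0.05 s, during which the arm holds its last target. There are 200 camera calls.

## Working session

There is one attempt and no reset: what is moved stays moved. The work goes in short steps, Python scripts to look and compute and a shell command to move; the robot and the scene stay as the last step left them, time stands still between calls to the robot, and variables do not carry over. Pictures are saved under pics/ and viewed, at most 14 in all, crops included, and the job is handed in when it is done.

```bash
ls; mkdir -p pics
cat > h.py <<'E'
import numpy as np,cv2
from rig import get_obs,grab_frame
def cam(n):
    f=grab_frame(n);return f,np.array(f["intrinsics"],float),np.array(f["dist"],float),np.array(f["extrinsics"],float)
def unproj(c,pts,z):
    f,K,d,E=c
    p=cv2.undistortPoints(np.array(pts,float).reshape(-1,1,2),K,d).reshape(-1,2)
    r=np.c_[p,np.ones(len(p))]@E[:3,:3].T;o=E[:3,3]
    return o+r*((np.broadcast_to(z,len(p))-o[2])/r[:,2])[:,None]
def proj(c,P):
    f,K,d,E=c;W=np.linalg.inv(E)
    return cv2.projectPoints(np.array(P,float).reshape(-1,1,3),cv2.Rodrigues(W[:3,:3])[0],W[:3,3],K,d)[0].reshape(-1,2)
def save(c,name,box=None,s=1):
    im=c[0]["color"][:,:,::-1]
    if box: x0,y0,x1,y1=box;im=im[y0:y1,x0:x1]
    cv2.imwrite("pics/"+name,cv2.resize(im,None,fx=s,fy=s,interpolation=cv2.INTER_CUBIC))
E
python3 - <<'E'
from h import *
for n in("top","scene"):
    c=cam(n);save(c,n+"0.png",s=1.5);print(n,c[3].round(3).tolist(),c[1].round(1).tolist())
o=get_obs();print(o)
E
```

```text
pics
top [[0.016, -0.996, 0.09, 473.605], [-1.0, -0.017, -0.005, 308.174], [0.006, -0.09, -0.996, 1160.701], [0.0, 0.0, 0.0, 1.0]] [[359.1, 0.0, 259.5], [0.0, 359.1, 190.3], [0.0, 0.0, 1.0]]
scene [[-0.62, -0.623, 0.478, -197.958], [-0.785, 0.482, -0.39, 922.119], [0.012, -0.617, -0.787, 1319.25], [0.0, 0.0, 0.0, 1.0]] [[480.9, 0.0, 253.4], [0.0, 480.9, 181.3], [0.0, 0.0, 1.0]]
{'t': 0.1, 'q': array([-1.30561439e+00,  4.91516031e-01,  1.55942743e+00, -1.52734238e-06,
        1.09169560e+00, -1.05601883e-01]), 'qd': array([ 1.44743756e-03, -2.01911279e-03, -2.70149742e-03,  1.36994731e-04,
        5.79197444e-05, -7.47973942e-04]), 'joint_efforts': array([ 2.73549565e-03, -6.19448376e+01, -2.62024838e+01, -8.48398054e-05,
        2.94313832e-03,  7.49438016e-06]), 'position': array([ 226.42931331, -582.31058984,  230.76236587]), 'tcp_rot': array([[ 9.32043377e-01,  3.62346613e-01, -2.75554546e-04],
       [ 3.62346702e-01, -9.32042836e-01,  1.00947121e-03],
       [ 1.08949833e-04, -1.04071723e-03, -9.99999453e-01]]), 'contact_force': array([-0.4090412 ,  0.68916515, -1.70618788]), 'wrist_torque': array([-0.05391535,  0.05013715, -0.03164953]), 'gripper_force': 0.0, 'gripper_width': 85.01552246574539}
```

View pics/top0.png

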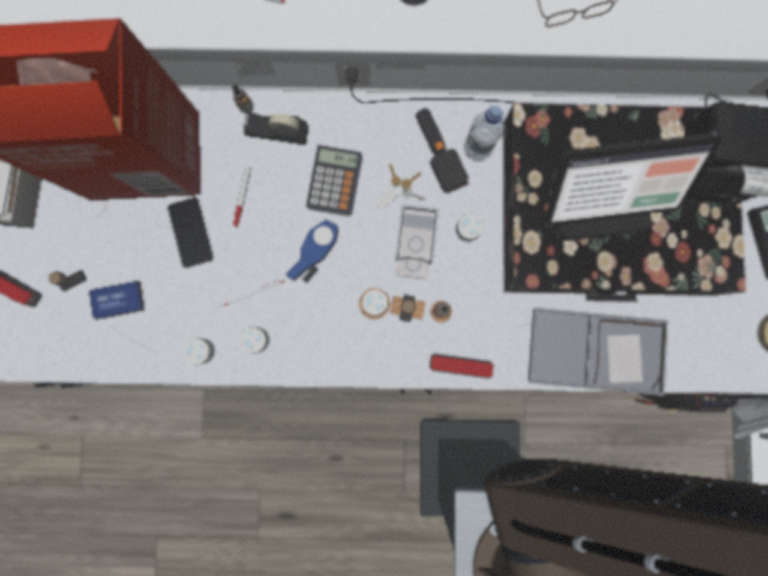

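View pics/scene0.png

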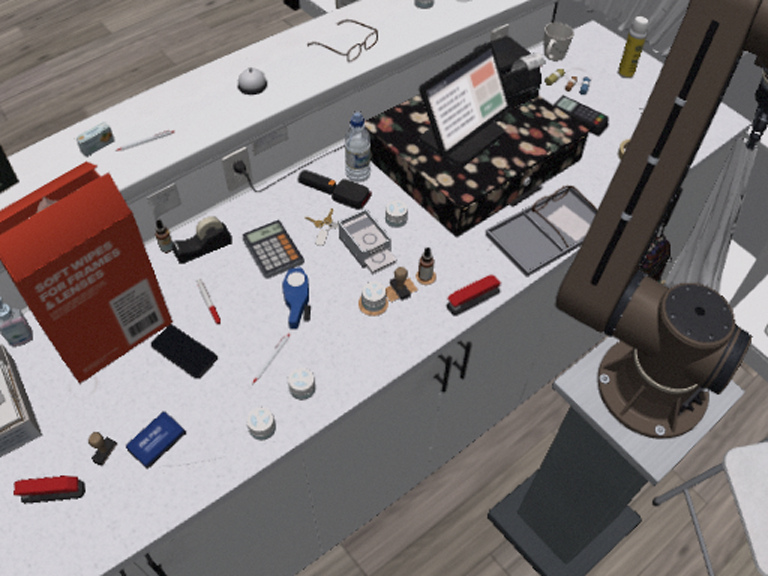

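The top view shows the pot, stamp and bottle on their pads at full-res pixels of about (250,202), (272,205) and (294,207). The dispenser is near (278,157) and the tray's empty compartment is near (373,231). The scene view agrees. I'll zoom in on both to measure.

Run:
```python
from h import *
c=cam("top"); s=cam("scene")
a=c[0]["color"][125:265,225:455,::-1]; a=cv2.resize(a,(690,420),interpolation=cv2.INTER_CUBIC)
cv2.imwrite("pics/t1.png",a)
save(s,"s1.png",(220,120,420,270),4)
guess={"pot":(250,201,46),"stamp":(272,204,60),"bottle":(294,207,80),"dispFL":(264,176,0)}
for k,(u,v,z) in guess.items(): print(k,unproj(c,[(u,v)],z).round(0))
```

```text
pot [[541. 332.  46.]]
stamp [[532. 264.  60.]]
bottle [[523. 199.  80.]]
dispFL [[626. 289.   0.]]
```

View pics/t1.png

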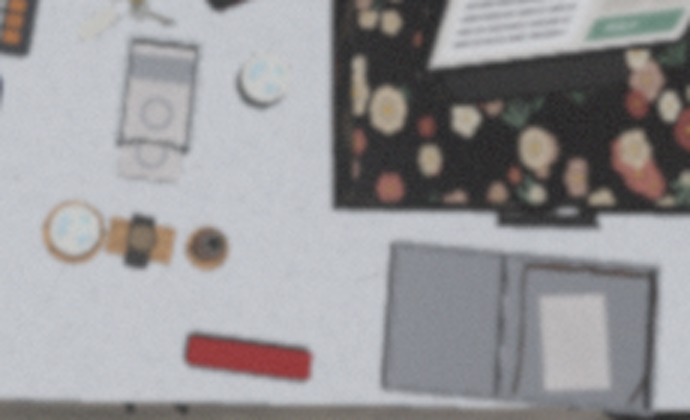

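View pics/s1.png

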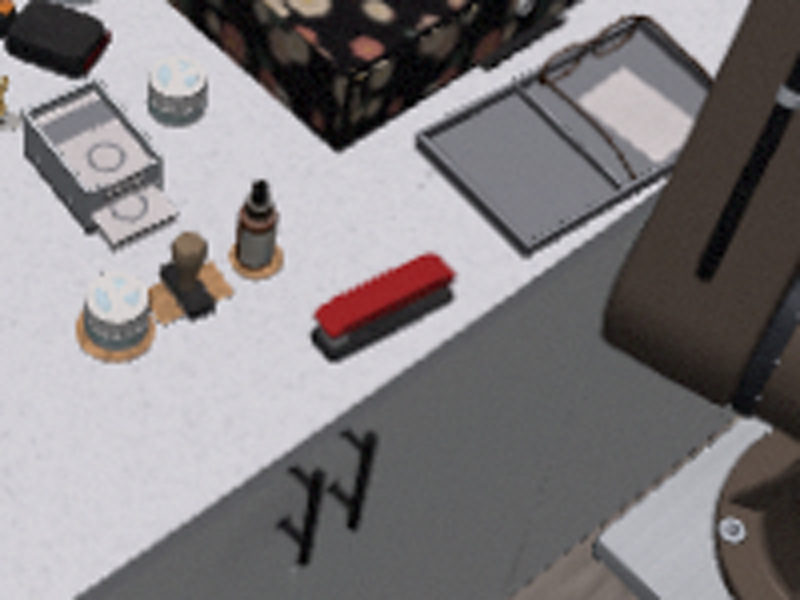

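The stamp sits crosswise: its long side is along x while its pad's long side is along the row. It therefore needs a 90° turn when it goes back. Next I'll fit the layout.

Run:
```python
from h import *
from scipy.optimize import least_squares
c=cam("top"); s=cam("scene")
T=lambda p:(np.array(p,float)+.5)/3-.5+[225,125]
S=lambda p:(np.array(p,float)+.5)/4-.5+[220,120]
def fit(name,obs,x0,extra=lambda p:[]):
    # obs: (cam,pixel,local xyz)
    def pts(p):
        R=np.array([[np.cos(p[2]),-np.sin(p[2]),0],[np.sin(p[2]),np.cos(p[2]),0],[0,0,1]])
        return lambda l:R@np.array(l,float)+[p[0],p[1],0]
    def res(p):
        f=pts(p);return np.concatenate([(proj(k,f(l(p) if callable(l) else l))[0]-q) for k,q,l in obs])
    r=least_squares(res,x0,loss="soft_l1");e=r.fun.reshape(-1,2)
    print(name,r.x.round(3));print(np.c_[np.arange(len(e)),e].round(1).tolist());return r.x
ob=[(c,T(p),l) for p,l in [((131,40),(111,38.5,60)),((198,46),(111,-38.5,60)),((187,153),(0,-38.5,60)),((118,147),(0,38.5,60)),
 ((74,232),(-98,72,3)),((207,247),(-98,-72,3)),((141,240),(-98,0,3)),((118,177),lambda p:(-p[3],33,22)),((178,182),lambda p:(-p[3],-33,22))]]
ob+=[(s,S(p),l) for p,l in [((25,122),(111,38.5,60)),((97,84),(111,-38.5,60)),((161,160),(0,-38.5,60)),((117,327),(-98,72,3)),((257,260),(-98,-72,3)),
 ((115,248),lambda p:(-p[3],33,8)),((178,213),lambda p:(-p[3],-33,22))]]
d=fit("disp",ob,[630,250,0,35])
ot=[(c,T(p),l) for p,l in [((392,243),(78,62,21)),((385,388),(-78,62,21)),((506,253),(78,-66,18)),((498,396),(-78,-66,18))]]
ot+=[(s,S(p),l) for p,l in [((418,137),(78,62,21)),((527,254),(-78,62,21))]]
t=fit("tray",ot,[480,20,0])
# objects, independent triangulation
def tri(obs,x0):
    r=least_squares(lambda p:np.concatenate([proj(k,p)[0]-q for k,q in obs]),x0);return r.x.round(1),r.fun.round(1)
print("pot lid",tri([(c,T((75,229))),(s,S((119,296)))],[540,330,46]))
print("bottle cap",tri([(c,T((210,243))),(s,S((260,186)))],[523,199,100]))
print("stamp grip",tri([(c,T((143,236))),(s,S((189,243)))],[530,260,70]))
C,Sn=np.cos(d[2]),np.sin(d[2])
for n,y in(("pad_pot",72),("pad_stamp",0),("pad_bottle",-72)): print(n,(d[0]-98*C-y*Sn).round(1),(d[1]-98*Sn+y*C).round(1))
print("stapler",unproj(c,[T(p) for p in((188,335),(310,350),(308,380),(187,362))],40).round(0).tolist())
print("otherpots",unproj(c,[(133,234),(170,226)],43).round(0).tolist())
```

```text
disp [ 6.27652e+02  2.55619e+02 -9.00000e-02  2.96690e+01]
[[0.0, -1.8, -1.3], [1.0, 0.4, -0.7], [2.0, 0.5, -1.3], [3.0, -1.2, -1.9], [4.0, -0.4, 1.1], [5.0, -0.3, 0.8], [6.0, -0.5, 0.8], [7.0, -0.7, -0.9], [8.0, -0.1, -0.4], [9.0, -0.0, -1.8], [10.0, 0.5, -0.9], [11.0, 1.7, -0.1], [12.0, 1.1, 1.3], [13.0, 1.0, -0.2], [14.0, 0.4, 1.7], [15.0, 0.6, -0.1]]
tray [ 4.5233e+02 -5.6307e+01 -7.2000e-02]
[[0.0, -0.9, -0.5], [1.0, -1.8, 0.5], [2.0, 0.7, -0.3], [3.0, 0.6, 1.3], [4.0, -0.6, -0.2], [5.0, 0.5, -1.1]]
pot lid (array([541.4, 333.8,  47. ]), array([-0.3, -0.2,  0.4,  0. ]))
bottle cap (array([526. , 199.5, 104.7]), array([-0.1, -0.1,  0.2,  0. ]))
stamp grip (array([534.5, 264.9,  70.8]), array([-0.4, -0.4,  0.6,  0. ]))
pad_pot 536.5 336.1
pad_stamp 530.0 264.4
pad_bottle 523.6 192.7
stapler [[433.0, 214.0, 40.0], [420.0, 88.0, 40.0], [389.0, 90.0, 40.0], [406.0, 215.0, 40.0]]
otherpots [[433.0, 692.0, 43.0], [459.0, 578.0, 43.0]]
```

```bash
python3 -m jog '[[[0,0,0,0,0,-6.9,1],[0,0,0,0,0,-6.9,1],[0,0,0,0,0,-6.9,1],[0,0,0,0,0,-6.9,1],[0,0,0,0,0,-6.9,1]]]' 40
python3 -m jog '[[[0,0,0,0,0,-6.9,1],[0,0,0,0,0,-6.9,1],[0,0,0,0,0,-6.9,1],[0,0,0,0,0,-6.9,1],[0,0,0,0,0,-6.7,1]]]'
python3 -m jog '[[[2,3,0,0,0,0,1],[2,3,0,0,0,0,1],[2,3,0,0,0,0,1],[2,3,0,0,0,0,1],[2,3,0,0,0,0,1]]]'
python3 - <<'E'
from h import *
o=get_obs();print(o["position"].round(1),o["tcp_rot"].round(3).tolist(),o["q"].round(2))
c=cam("top");im=c[0]["color"]
hsv=cv2.cvtColor(im,cv2.COLOR_RGB2HSV)[190:220,235:310]
m=((hsv[...,0]>8)&(hsv[...,0]<20)&(hsv[...,1]>90)).astype(np.uint8)
for a,b,n in((0,24,"pot"),(25,50,"stamp"),(51,75,"bottle")):
    y,x=np.nonzero(m[:,a:b]);p=np.c_[x+a+235,y+190].astype(np.float32)
    if n=="stamp": r=cv2.minAreaRect(p);print(r)
    else: r=cv2.minEnclosingCircle(p);print(r)
    print(n,len(p),unproj(c,[r[0]],3).round(1))
save(c,"t2.png",(235,125,312,222),6)
E
```

```text
t: 0.72
position: [226.5, -582.5, 231.3]
tcp_rot: [[0.558, 0.83, -0.0], [0.83, -0.558, 0.0], [0.0, -0.0, -1.0]]
contact_force: [-0.2, -0.7, 0.1]
gripper_width: 85.1
gripper_force: 0.0
t: 1.13
position: [226.5, -582.5, 231.3]
tcp_rot: [[-0.007, 1.0, -0.0], [1.0, 0.007, 0.0], [0.0, -0.0, -1.0]]
contact_force: [-0.4, 0.4, 0.7]
gripper_width: 85.7
gripper_force: 0.0
t: 1.55
position: [377.6, -481.3, 231.4]
tcp_rot: [[-0.0, 1.0, 0.0], [1.0, 0.0, -0.0], [-0.0, 0.0, -1.0]]
contact_force: [0.1, 0.3, 0.3]
gripper_width: 85.3
gripper_force: 0.0
[ 377.6 -481.3  231.4] [[-0.0, 1.0, 0.0], [1.0, 0.0, -0.0], [-0.0, 0.0, -1.0]] [-1.01  0.47  1.59 -0.    1.08 -1.01]
((0.0, 0.0), 0.0)
pot 0 [[1218.1 1202.7    3. ]]
((271.47802734375, 204.6024169921875), (18.787778854370117, 8.241477966308594), 12.094757080078125)
stamp 62 [[532.8 263.5   3. ]]
((0.0, 0.0), 0.0)
bottle 0 [[1218.1 1202.7    3. ]]
```

View pics/t2.png

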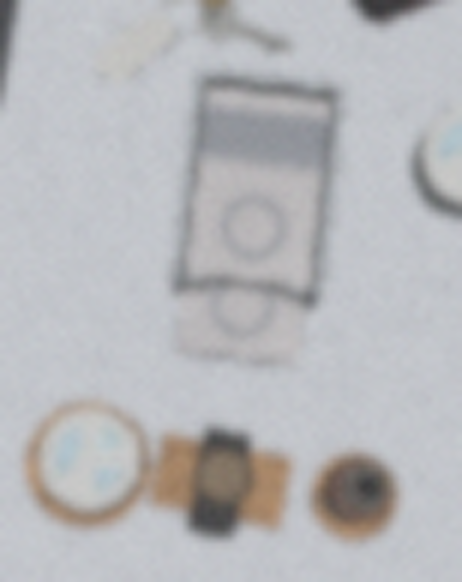

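The enlarged top view gives clean edges. In crop pixels, the dispenser rim corners are (200,76), (338,90), (317,304) and (174,290). The pad centres are (88,463), (222,482) and (355,496). I'll refit with these.

```bash
python3 - <<'E'
from h import *
from scipy.optimize import least_squares
c=cam("top")
T=lambda p:(np.array(p,float)+.5)/6-.5+[235,125]
u=lambda p,z:unproj(c,[T(p)],z)[0].round(1)
for n,p,z in [("BL",(200,76),60),("BR",(338,90),60),("FR",(317,304),60),("FL",(174,290),60),("padpot",(88,463),3),("padstamp",(222,482),3),("padbottle",(355,496),3),
 ("s1",(164,436),3),("s2",(291,456),3),("s3",(281,528),3),("s4",(152,508),3),("cL",(175,350),22),("cR",(295,362),22),("pot",(91,459),46),("cap",(370,487),105),("grip",(224,473),75),
 ("st1",(228,431),17),("st2",(217,535),17)]: print(n,u(p,z))
E
python3 -m jog '[[[4,1.2,0,0,0,0,1],[4,1.2,0,0,0,0,1],[4,1.2,0,0,0,0,1],[4,1,0,0,0,0,1],[4,1,0,0,0,0,1]]]' | tail -5
python3 -m jog '[[[4,1,0,0,0,0,1],[4,1,0,0,0,0,1],[4,1,0,0,0,0,1],[4,1,0,0,0,0,1],[4,1,0,0,0,0,1]]]' | grep pos
python3 -m jog '[[[4,0.8,0,0,0,0,1],[4,0.8,0,0,0,0,1],[4,0.8,0,0,0,0,1],[4,0.6,0,0,0,0,1],[4,0.6,0,0,0,0,1]]]' | grep pos
```

```text
BL [740.  279.6  60. ]
BR [733.8 207.7  60. ]
FR [621.5 217.6  60. ]
FL [627.5 291.4  60. ]
padpot [540.8 335.3   3. ]
padstamp [531.8 263.1   3. ]
padbottle [525.5 191.5   3. ]
s1 [556.1 294.7   3. ]
s2 [546.4 226.1   3. ]
s3 [507.6 231.1   3. ]
s4 [517.2 300.5   3. ]
cL [600.6 289.8  22. ]
cR [595.3 225.9  22. ]
pot [540.4 332.8  46. ]
cap [525.4 194.5 105. ]
grip [532.7 265.   75. ]
st1 [558.3 260.8  17. ]
st2 [502.9 265.9  17. ]
position: [432.0, -281.2, 231.3]
tcp_rot: [[-0.0, 1.0, 0.0], [1.0, 0.0, -0.0], [-0.0, 0.0, -1.0]]
contact_force: [0.6, -0.4, -0.1]
gripper_width: 85.1
gripper_force: 0.0
position: [482.0, -81.1, 231.5]
position: [518.0, 119.1, 231.4]
```

```bash
python3 -m jog '[[[3.8,0.4,0,0,0,0,1],[3.8,0.35,0,0,0,0,1],[0,0,3.5,0,0,0,1],[0,0,3.5,0,0,0,1],[0,0,3.5,0,0,0,1]]]' | grep pos
python3 -m jog '[[[0,0,3.5,0,0,0,1],[0,0,3,0,0,0,1],[0,0,1.6,0,0,0,1],[0,0,1,0,0,0,1],[0,0,0,0,0,0,1]]]' | egrep "pos|force"
python3 -m jog '[[[0,0,0,0,0,0,0],[0,0,0,0,0,0,0],[0,0,0,0,0,0,0],[0,0,0,0,0,0,0],[0,0,0,0,0,0,0]]]' 30
python3 -m jog '[[[0,0,0,0,0,0,0],[0,0,0,0,0,0,0],[0,0,0,0,0,0,0]]]'
```

```text
position: [525.3, 193.9, 125.4]
position: [524.8, 192.9, 33.5]
contact_force: [-0.2, -0.0, -0.2]
gripper_force: 0.0
t: 4.15
position: [525.8, 193.5, 36.3]
tcp_rot: [[-0.001, 1.0, 0.002], [1.0, 0.001, 0.0], [0.0, 0.002, -1.0]]
contact_force: [-0.9, 0.3, 6.7]
gripper_width: 31.4
gripper_force: 29.8
t: 4.4
position: [525.8, 193.6, 36.2]
tcp_rot: [[-0.001, 1.0, 0.002], [1.0, 0.001, 0.0], [0.0, 0.002, -1.0]]
contact_force: [-0.3, -0.4, 6.5]
gripper_width: 31.8
gripper_force: 30.0
```

```bash
python3 -m jog '[[[0,0,-1,0,0,0,0],[0,0,-3,0,0,0,0],[0,0,-3,0,0,0,0],[0,0,-3,0,0,0,0],[0,0,-2,0,0,0,0]]]' | egrep "pos|force|width"
python3 -m jog '[[[2.4,-1.5,0,0,0,0,0],[3,-1.9,0,0,0,0,0],[3,-1.9,0,0,0,0,0],[3,-1.9,0,0,0,0,0],[2.2,-1.4,0,0,0,0,0]]]' | egrep "pos|width"
python3 -m jog '[[[0,0,2.5,0,0,0,0],[0,0,3,0,0,0,0],[0,0,3,0,0,0,0],[0,0,2,0,0,0,0],[0,0,1,0,0,0,0]]]' | egrep "pos|width|force"
```

```text
position: [525.6, 193.5, 158.6]
contact_force: [0.0, -1.2, 0.0]
gripper_width: 31.2
gripper_force: 29.9
position: [437.5, 331.1, 156.1]
gripper_width: 31.6
position: [438.3, 328.9, 38.5]
contact_force: [-0.9, 0.2, -1.0]
gripper_width: 31.3
gripper_force: 29.9
```

```bash
python3 -m jog '[[[0,0,0.3,0,0,0,0],[0,0,0.2,0,0,0,0],[0,0,0,0,0,0,0]]]' | egrep "pos|force"
```

```text
position: [439.6, 329.5, 36.1]
contact_force: [0.3, -0.1, -0.7]
gripper_force: 29.9
```

```bash
python3 -m jog '[[[0,0,0.2,0,0,0,0],[0,0,0.1,0,0,0,0],[0,0,0,0,0,0,0]]]' | egrep "pos|force"
```

```text
position: [439.8, 329.6, 33.3]
contact_force: [-1.1, -0.8, 5.2]
gripper_force: 29.9
```

```bash
python3 -m jog '[[[0,0,0,0,0,0,1],[0,0,0,0,0,0,1],[0,0,0,0,0,0,1],[0,0,-2,0,0,0,1],[0,0,-3.5,0,0,0,1]]]' | egrep "width"
python3 -m jog '[[[0,0,-4,0,0,0,1],[-1.6,2.25,-2,0,0,0,1],[-2,3,0,0,0,0,1],[-2,3,0,0,0,0,1],[-1,1,0,0,0,0,1]]]' | egrep "pos"
python3 -m jog '[[[0,0,3,0,0,0,1],[0,0,3.5,0,0,0,1],[0,0,3,0,0,0,1],[0,0,1.4,0,0,0,1],[0,0,0,0,0,0,1]]]' | egrep "pos|force"
python3 - <<'E'
from h import *
c=cam("top");s=cam("scene");save(c,"t3.png",(190,140,312,232),6);save(s,"s3.png",(170,150,330,270),5)
o=get_obs();print(o["position"].round(1),o["contact_force"])
E
```

```text
gripper_width: 85.2
position: [535.0, 261.6, 148.0]
position: [529.9, 262.8, 34.9]
contact_force: [-0.5, -0.4, 0.1]
gripper_force: 0.0
[531.6 263.5  38.3] [0.55238153 0.21217345 0.77593106]
```

View pics/s3.png

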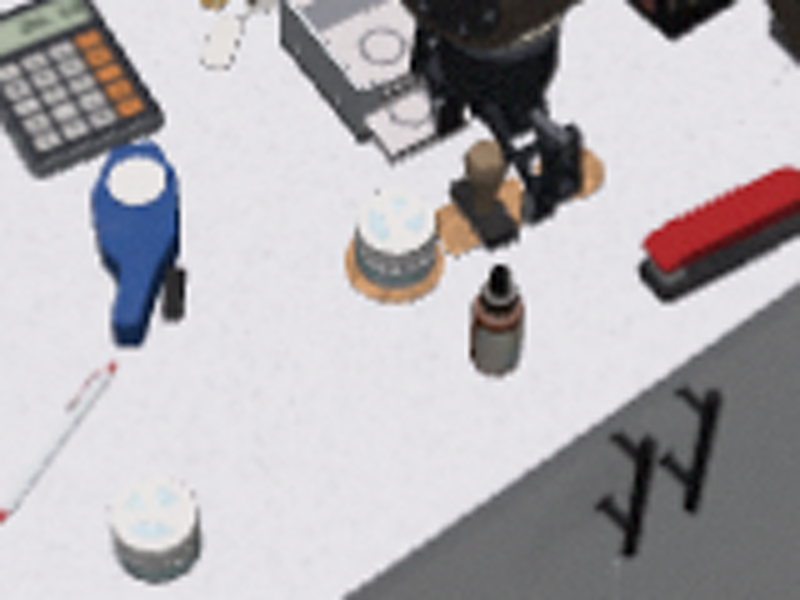

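Run:
```python
from h import *
s=cam("scene");o=get_obs();P=o["position"];print(P.round(1),o["tcp_rot"].round(3).tolist())
for q in (P,P+[42,0,0],P+[-42,0,0],[533,264,38],[440,330,0]): print((proj(s,q)[0]-[170,150])*5)
```

```text
[532.  263.7  39.1] [[-0.001, 1.0, 0.001], [1.0, 0.001, 0.0], [0.0, 0.001, -1.0]]
[489.57756167 182.69691705]
[450.39130738 143.88697178]
[529.71406033 222.45784666]
[488.21857924 183.05045311]
[498.10316281 356.21158671]
```

View pics/t3.png

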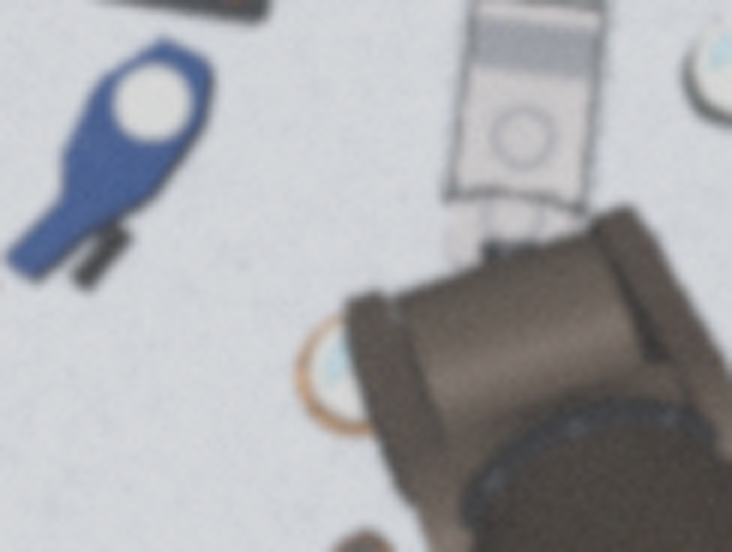

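```bash
python3 -m jog '[[[0,0,0.6,0,0,0,1],[0,0,0,0,0,0,0],[0,0,0,0,0,0,0],[0,0,0,0,0,0,0],[0,0,0,0,0,0,0]]]' 30 | egrep "pos|force|width"
python3 -m jog '[[[0,0,0,0,0,0,0],[0,0,0,0,0,0,0],[0,0,0,0,0,0,0],[0,0,-0.5,0,0,0,0],[0,0,-2,0,0,0,0]]]' | egrep "pos|force|width"
python3 -m jog '[[[0,0,-3,0,0,0,0],[0,0,-3,0,0,0,0],[0,0,-1,0,0,0,0],[0,0,0,0,0,0,0]]]' | egrep "pos|force|width"
```

```text
position: [531.9, 263.5, 32.7]
contact_force: [-0.3, 0.9, -0.1]
gripper_width: 38.6
gripper_force: 0.0
position: [530.4, 262.9, 55.3]
contact_force: [0.1, -0.3, -0.3]
gripper_width: 28.7
gripper_force: 29.7
position: [532.6, 263.8, 129.9]
contact_force: [-0.6, -0.3, -1.6]
gripper_width: 28.6
gripper_force: 29.7
```

```bash
python3 -m jog '[[[0,0,-2.5,0,0,0,0],[3,-1.5,0,0,0,0,0],[3.3,-1.6,0,0,0,0,0],[3.3,-1.6,0,0,0,0,0],[3.5,-1.8,0,0,0,0,0]]]' | egrep "pos|width"
python3 -m jog '[[[3,-1.5,0,0,0,-6.9,0],[0,0,0,0,0,-6.9,0],[0,0,0,0,0,-6.9,0],[0,0,0,0,0,-6.9,0],[0,0,0,0,0,-6.9,0]]]' | egrep "pos|rot"
python3 -m jog '[[[0,0,0,0,0,-6.9,0],[0,0,0,0,0,-6.9,0],[0,0,0,0,0,-6.9,0],[0,0,0,0,0,-6.9,0],[0,0,0,0,0,-6.9,0]]]' | egrep "pos|rot"
python3 -m jog '[[[0,0,1.5,0,0,-6.9,0],[0,0,3,0,0,-6.9,0],[0,0,3,0,0,-6.9,0],[0,0,2.5,0,0,-0.3,0],[0,0,0,0,0,0,0]]]' | egrep "pos|rot|force"
```

```text
position: [465.6, 395.0, 150.6]
gripper_width: 28.4
position: [450.8, 424.2, 150.2]
tcp_rot: [[-0.572, 0.82, -0.002], [0.82, 0.572, -0.002], [-0.0, -0.003, -1.0]]
position: [451.1, 423.9, 150.3]
tcp_rot: [[-0.936, 0.352, -0.002], [0.352, 0.936, -0.002], [0.001, -0.002, -1.0]]
position: [449.2, 422.4, 46.2]
tcp_rot: [[-1.0, -0.001, -0.008], [-0.001, 1.0, -0.006], [0.008, -0.006, -1.0]]
contact_force: [-0.5, -0.9, -1.5]
gripper_force: 29.8
```

```bash
python3 -m jog '[[[0,0,1,0,0,0,0],[0,0,0.6,0,0,0,0],[0,0,0,0,0,0,0]]]' | egrep "pos|force"
python3 -m jog '[[[0,0,0.2,0,0,0,0],[0,0,0.2,0,0,0,0],[0,0,0,0,0,0,0]]]' | egrep "pos|force"
```

```text
position: [451.5, 424.3, 35.7]
contact_force: [1.2, -0.9, -1.0]
gripper_force: 29.8
position: [451.8, 424.5, 32.7]
contact_force: [0.7, -0.4, 0.1]
gripper_force: 29.8
```

```bash
python3 -m jog '[[[0,0,0.1,0,0,0,0],[0,0,0,0,0,0,0]]]' | egrep "pos|force"
python3 -m jog '[[[0,0,0.1,0,0,0,0],[0,0,0,0,0,0,0]]]' | egrep "pos|force"
```

```text
position: [451.7, 424.4, 31.5]
contact_force: [0.1, -0.4, -0.8]
gripper_force: 29.8
position: [451.6, 424.4, 30.3]
contact_force: [0.3, 0.4, -0.4]
gripper_force: 29.8
```

```bash
python3 -m jog '[[[0,0,0.1,0,0,0,0],[0,0,0,0,0,0,0]]]' | egrep "pos|force"
python3 -m jog '[[[0,0,0.1,0,0,0,0],[0,0,0,0,0,0,0]]]' | egrep "pos|force"
```

```text
position: [452.0, 424.7, 29.7]
contact_force: [-0.1, 0.3, 4.7]
gripper_force: 30.1
position: [452.3, 425.1, 29.5]
contact_force: [-1.4, 0.7, 10.9]
gripper_force: 30.4
```

```bash
python3 -m jog '[[[0,0,0,0,0,0,1],[0,0,0,0,0,0,1],[0,0,0,0,0,0,1],[0,0,-2,0,0,0,1],[0,0,-3.5,0,0,0,1]]]' | egrep "width"
python3 -m jog '[[[0,0,-4,0,0,6.9,1],[0,0,-2.5,0,0,6.9,1],[0,0,0,0,0,6.9,1],[0,0,0,0,0,6.9,1],[0,0,0,0,0,6.9,1]]]' | egrep "pos"
python3 -m jog '[[[0,0,0,0,0,6.9,1],[0,0,0,0,0,6.9,1],[0,0,0,0,0,6.9,1],[0,0,0,0,0,6.9,1],[0,0,0,0,0,6.9,1]]]' | egrep "pos"
python3 -m jog '[[[0,0,0,0,0,6.9,1],[0,0,0,0,0,6.9,1],[0,0,0,0,0,6.9,1],[0,0,0,0,0,0.3,1],[0,0,0,0,0,0,1]]]' | egrep "pos|rot"
python3 -m jog '[[[-2.4,2.35,0,0,0,0,1],[-2.5,2.5,0,0,0,0,1],[-2.5,2.5,0,0,0,0,1],[-1.8,1.5,0,0,0,0,1],[0,0,0,0,0,0,1]]]' | egrep "pos|rot"
python3 -m jog '[[[0,0,3,0,0,0,1],[0,0,3,0,0,0,1],[0,0,3,0,0,0,1],[0,0,2,0,0,0,1],[0,0,0,0,0,0,1]]]' | egrep "pos|force"
```

```text
gripper_width: 85.0
position: [451.6, 424.3, 148.8]
position: [451.5, 424.3, 148.0]
position: [451.6, 424.3, 148.0]
tcp_rot: [[-0.004, 1.0, -0.0], [1.0, 0.004, -0.0], [-0.0, -0.0, -1.0]]
position: [542.9, 329.3, 148.0]
tcp_rot: [[-0.001, 1.0, 0.001], [1.0, 0.001, -0.0], [-0.0, 0.001, -1.0]]
position: [538.0, 331.9, 34.2]
contact_force: [-0.4, -0.0, -0.6]
gripper_force: 0.0
```

```bash
python3 -m jog '[[[0,0,2,0,0,0,1],[0,0,1,0,0,0,1],[0,0,0,0,0,0,1],[0,0,0,0,0,0,0],[0,0,0,0,0,0,0]]]' | egrep "pos|force|width"
python3 -m jog '[[[0,0,0,0,0,0,0],[0,0,0,0,0,0,0],[0,0,0,0,0,0,0],[0,0,0,0,0,0,0]]]' | egrep "pos|force|width"
python3 -m jog '[[[0,0,-0.5,0,0,0,0],[0,0,-2,0,0,0,0],[0,0,-3,0,0,0,0],[0,0,-2,0,0,0,0],[0,0,0,0,0,0,0]]]' | egrep "pos|force|width"
```

```text
position: [540.6, 332.8, 9.5]
contact_force: [1.5, -0.3, -0.4]
gripper_width: 63.6
gripper_force: 0.0
position: [540.7, 332.8, 9.7]
contact_force: [-1.0, 0.3, 5.9]
gripper_width: 53.2
gripper_force: 31.1
position: [541.8, 333.3, 88.0]
contact_force: [0.4, 0.9, -0.1]
gripper_width: 53.0
gripper_force: 31.8
```

```bash
python3 -m jog '[[[3,-0.2,0,0,0,0,0],[3.4,-0.2,0,0,0,0,0],[3.3,-0.2,0,0,0,0,0],[0,0,2.5,0,0,0,0],[0,0,3,0,0,0,0]]]' | egrep "pos|width"
python3 -m jog '[[[0,0,1.6,0,0,0,0],[0,0,0.4,0,0,0,0],[0,0,0.2,0,0,0,0],[0,0,0,0,0,0,0]]]' | egrep "pos|force"
python3 -m jog '[[[0,0,0.1,0,0,0,0],[0,0,0,0,0,0,0]]]' | egrep "pos|force"
```

```text
position: [534.3, 431.9, 29.3]
gripper_width: 52.8
position: [533.5, 429.3, 6.3]
contact_force: [1.2, 0.4, -1.6]
gripper_force: 32.4
position: [534.0, 429.5, 6.0]
contact_force: [-3.2, -0.1, 4.7]
gripper_force: 32.7
```

```bash
python3 -m jog '[[[0,0,0,0,0,0,1],[0,0,0,0,0,0,1],[0,0,0,0,0,0,1],[0,0,-2,0,0,0,1],[0,0,-4,0,0,0,1]]]' | egrep "width"
python3 -m jog '[[[0,0,-4,0,0,0,1],[-3,1.3,-3,0,0,0,1],[-3.5,1.6,-1,0,0,0,1],[-3.5,1.6,0,0,0,0,1],[-3.5,1.6,0,0,0,0,1]]]' | egrep "pos"
python3 -m jog '[[[-3.75,1.5,0,0,0,-6.8,1],[0,0,0,0,0,-6.8,1],[0,0,0,0,0,-6.8,1],[0,0,0,0,0,-6.8,1],[0,0,0,0,0,-6.8,1]]]' | egrep "pos"
python3 -m jog '[[[0,0,0,0,0,-6.8,1],[0,0,0,0,0,-6.8,1],[0,0,0,0,0,-6.8,1],[0,0,0,0,0,-6.8,1],[0,0,0,0,0,-6.8,1]]]' | egrep "pos|rot"
python3 -m jog '[[[0,0,2,0,0,-6.8,1],[0,0,2,0,0,-6.8,1],[0,0,2,0,0,-3.3,1],[0,0,0,0,0,0,1],[0,0,0,0,0,0,1]]]' | egrep "pos|rot"
python3 - <<'E'
from h import *
c=cam("scene");save(c,"s4.png",(190,110,340,240),5)
o=get_obs();P=o["position"];print(P.round(1),o["q"].round(2),o["t"])
for q in ([599,291,22],[594,226,22],[599,291,8],[628-3.6,254-38.5,60],[628+3.6,254+38.5,60]):print((proj(c,q)[0]-[190,110])*5)
E
```

```text
gripper_width: 85.0
position: [595.1, 295.1, 144.8]
position: [609.7, 258.3, 143.4]
position: [609.5, 258.7, 143.4]
tcp_rot: [[-0.93, 0.369, 0.0], [0.369, 0.93, -0.0], [-0.0, -0.0, -1.0]]
position: [609.2, 258.7, 82.9]
tcp_rot: [[-0.996, 0.09, -0.002], [0.09, 0.996, -0.001], [0.002, -0.001, -1.0]]
[609.8 258.8  84. ] [ 0.3   0.7   1.59 -0.    0.85 -1.18] 18.2667
[295.92030258 355.93822613]
[374.0588791  315.36864059]
[295.81040147 368.4518643 ]
[359.76693415 246.44350597]
[264.95947106 292.6354571 ]
```

View pics/s4.png

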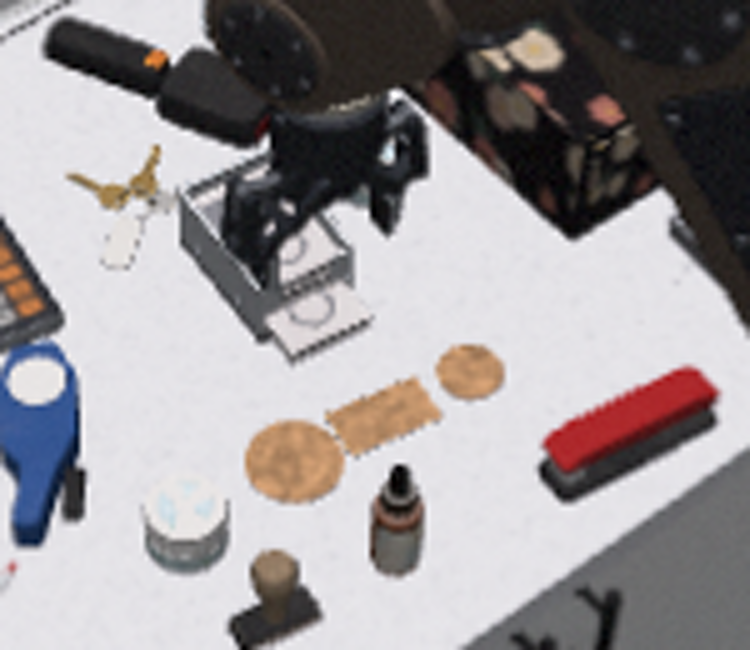

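The picture shows the three things standing aside and upright, all pads clear, and the carton's front corners at crop pixels (296,360) and (372,318). Those match the predicted (296,356) and (374,315). Now I'll descend on the carton.

```bash
python3 -m jog '[[[0,-0.15,2,0,0,0,1],[0,0,3,0,0,0,1],[0,0,2,0,0,0,1],[0,0,0,0,0,0,1],[0,0,0,0,0,0,1]]]' | egrep "pos|force"
python3 -m jog '[[[0,0,0.6,0,0,0,1],[0,0,0.4,0,0,0,1],[0,0,0,0,0,0,1]]]' | egrep "pos|force"
python3 -m jog '[[[0,0,0.2,0,0,0,1],[0,0,0.2,0,0,0,1],[0,0,0,0,0,0,1]]]' | egrep "pos|force"
python3 - <<'E'
from h import *
c=cam("scene")
Q=lambda p:(np.array(p,float)+.5)/5-.5+[190,110]
for n,p in(("pot",(295,460)),("stamp",(384,416)),("bottle",(471,371))):print(n,unproj(c,[Q(p)],3).round(1))
E
```

```text
position: [609.7, 257.4, 14.2]
contact_force: [0.4, 0.8, 0.1]
gripper_force: 0.0
position: [609.6, 257.4, 3.9]
contact_force: [-0.6, -0.1, -0.5]
gripper_force: 0.0
position: [609.3, 257.3, -0.6]
contact_force: [0.3, -1.0, -0.7]
gripper_force: 0.0
pot [[543.1 337.    3. ]]
stamp [[535.  266.3   3. ]]
bottle [[528.1 193.9   3. ]]
```

```bash
python3 -m jog '[[[0,0,0.25,0,0,0,1],[0,0,0,0,0,0,0.72],[0,0,0,0,0,0,0.72],[0,0,0,0,0,0,0.72],[0,0,0,0,0,0,0.72]]]' 25 | egrep "pos|force|width"
python3 -m jog '[[[0,0,0,0,0,0,0],[0,0,0,0,0,0,0],[0,0,0,0,0,0,0],[0,0,0,0,0,0,0]]]' 35 | egrep "pos|force|width"
```

```text
position: [609.3, 257.3, -3.0]
contact_force: [-1.1, -0.6, 0.5]
gripper_width: 65.3
gripper_force: 27.9
position: [609.3, 257.3, -3.0]
contact_force: [-1.3, -0.8, 2.7]
gripper_width: 65.2
gripper_force: 38.6
```

```bash
python3 -m jog '[[[0.3,0,0,0,0,0,0],[0.6,0,0,0,0,0,0],[0.8,0,0,0,0,0,0],[0.8,0,0,0,0,0,0],[0.5,0,0,0,0,0,0]]]' | egrep "pos|force|width"
python3 -m jog '[[[0.8,0,0,0,0,0,0],[0.8,0,0,0,0,0,0],[0.8,0,0,0,0,0,0],[0.8,0,0,0,0,0,0],[0,0,0,0,0,0,0]]]' | egrep "pos|force|width"
python3 -m jog '[[[0.8,0,0,0,0,0,0],[0.8,0,0,0,0,0,0],[0.8,0,0,0,0,0,0],[0.5,0,0,0,0,0,0],[0,0,0,0,0,0,0]]]' | egrep "pos|force|width"
python3 - <<'E'
from h import *
c=cam("scene");save(c,"s5.png",(190,110,340,240),5)
E
```

```text
position: [578.4, 260.1, -2.9]
contact_force: [2.8, -0.5, 0.1]
gripper_width: 65.4
gripper_force: 38.7
position: [545.6, 262.9, -3.1]
contact_force: [-1.9, -0.4, 1.4]
gripper_width: 65.5
gripper_force: 38.9
position: [517.3, 265.4, -3.2]
contact_force: [0.3, 0.3, -0.0]
gripper_width: 65.4
gripper_force: 38.8
```

View pics/s5.png

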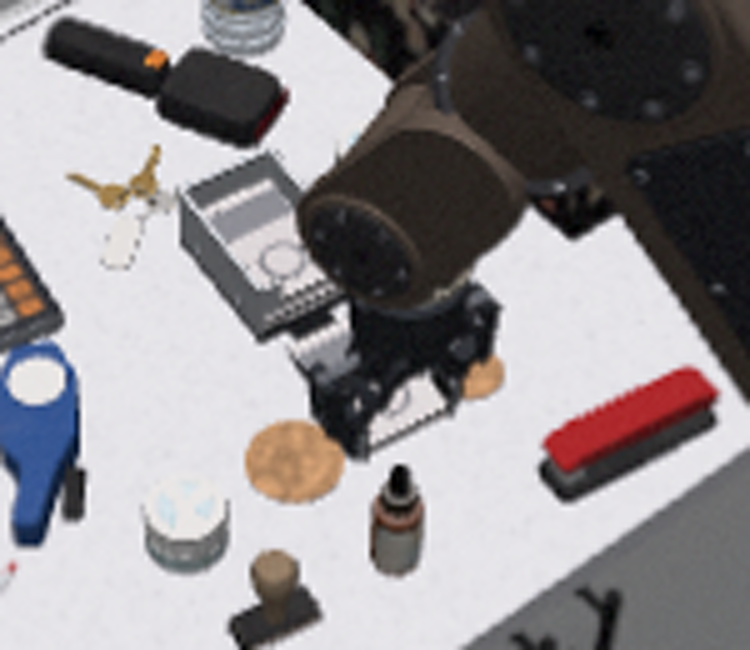

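Drawn 92 mm and clear of the slot. The rest of the stack shows inside the dispenser. Next, lift and carry to the tray.

```bash
python3 -m jog '[[[0,0,-1,0,0,0,0],[0,0,-2.5,0,0,0,0],[0,0,-3.5,0,0,0,0],[0,0,-3,0,0,0,0],[0,0,-2,0,0,0,0]]]' | egrep "pos|width"
python3 -m jog '[[[0.3,-2,0,0,0,0,0],[0.6,-3.3,0,0,0,0,0],[0.7,-3.6,0,0,0,0,0],[0.7,-3.6,0,0,0,0,0],[0.7,-3.6,0,0,0,0,0]]]' | egrep "pos|width"
python3 -m jog '[[[0.7,-3.6,0,0,0,0,0],[0.7,-3.6,0,0,0,0,0],[0.7,-3.6,0,0,0,0,0],[0.7,-3.6,0,0,0,0,0],[0.4,-2,0,0,0,0,0]]]' | egrep "pos|width"
python3 -m jog '[[[0,0,0,0,0,0,0],[0,0,2,0,0,0,0],[0,0,2,0,0,0,0],[0,0,0,0,0,0,0],[0,0,0,0,0,0,0]]]' | egrep "pos|width|rot"
python3 - <<'E'
from h import *
c=cam("scene");t=cam("top")
a=cv2.resize(c[0]["color"][120:240,290:410,::-1],(480,480),interpolation=2);b=cv2.resize(t[0]["color"][190:270,330:410,::-1],(320,320),interpolation=2)
im=np.zeros((480,800,3),np.uint8);im[:,:480]=a;im[:320,480:]=b;cv2.imwrite("pics/s6.png",im)
E
```

```text
position: [519.6, 265.5, 120.5]
gripper_width: 65.0
position: [474.2, 106.2, 117.7]
gripper_width: 65.1
position: [427.6, -55.7, 117.7]
gripper_width: 65.3
position: [428.3, -52.6, 77.0]
tcp_rot: [[-0.996, 0.088, -0.001], [0.088, 0.996, 0.0], [0.001, 0.0, -1.0]]
gripper_width: 65.4
```

View pics/s6.png

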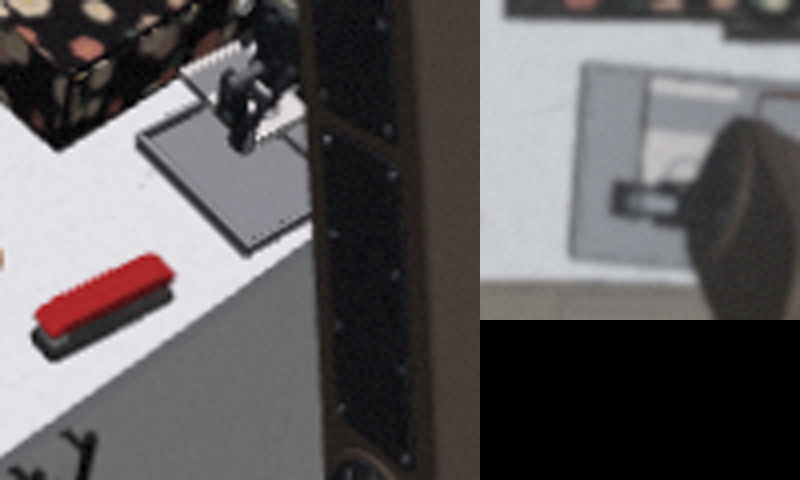

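```bash
python3 - <<'E'
from h import *
t=cam("top")
Q=lambda p:(np.array(p,float)-[480,0]+.5)/4-.5+[330,190]
for p,z in(((584,64),21),((571,258),21),((643,78),88+14),((640,180),102)):print(p,unproj(t,[Q(p)],z).round(1))
E
python3 -m jog '[[[0,0,2,0,0,0,0],[0,0,2,0,0,0,0],[0,0,1.5,0,0,0,0],[0,0,0,0,0,0,0],[0,0,0,0,0,0,0]]]' | egrep "pos|width|force"
```

```text
(584, 64) [[533.1  -3.8  21. ]]
(571, 258) [[380.2   7.5  21. ]]
(643, 78) [[519.2 -25.3 102. ]]
(640, 180) [[444.3 -22.3 102. ]]
position: [428.4, -52.8, 22.4]
contact_force: [0.4, 0.1, -0.9]
gripper_width: 64.8
gripper_force: 39.4
```

```bash
python3 -m jog '[[[0,-0.5,0,0,0,0,0],[0,0,1.5,0,0,0,0],[0,0,0.6,0,0,0,0],[0,0,0,0,0,0,0],[0,0,0,0,0,0,0]]]' | egrep "pos|width|force"
python3 -m jog '[[[0,0,0.3,0,0,0,0],[0,0,0.2,0,0,0,0],[0,0,0,0,0,0,0]]]' | egrep "pos|force"
python3 -m jog '[[[0,0,0.1,0,0,0,0],[0,0,0,0,0,0,0]]]' | egrep "pos|force"
```

```text
position: [427.9, -58.0, 1.4]
contact_force: [0.4, 0.2, -0.1]
gripper_width: 65.4
gripper_force: 39.4
position: [428.2, -58.0, -3.3]
contact_force: [-1.1, -0.4, 10.6]
gripper_force: 45.2
position: [428.2, -58.0, -3.4]
contact_force: [-4.0, 0.1, 31.7]
gripper_force: 57.4
```

```bash
python3 -m jog '[[[0,0,-0.15,0,0,0,0],[0,0,0,0,0,0,0]]]' | egrep "pos|force"
python3 -m jog '[[[0,0,0,0,0,0,0.9],[0,0,0,0,0,0,0.9],[0,0,0,0,0,0,0.9],[0,0,-1,0,0,0,0.9],[0,0,-2,0,0,0,0.9]]]' | egrep "pos|force|width"
python3 -m jog '[[[0,0,-3,0,0,0,1],[0,0,-3,0,0,0,1],[0,0,-3,0,0,0,1],[0,0,-2,0,0,0,1]]]' | egrep "pos|force|width"
python3 -m jog '[[[-1,4,0,0,0,0,1],[-1,4,0,0,0,0,1],[-1,4,0,0,0,0,1],[-1,4,0,0,0,0,1],[-1,4,0,0,0,0,1]]]' | egrep "pos|rot"
python3 - <<'E'
from h import *
c=cam("scene");t=cam("top")
a=cv2.resize(t[0]["color"][150:240,195:305,::-1],(550,450),interpolation=2);b=cv2.resize(t[0]["color"][195:265,340:402,::-1],(248,280),interpolation=2)
im=np.zeros((450,800,3),np.uint8);im[:,:550]=a;im[:280,552:]=b;cv2.imwrite("pics/s7.png",im)
print(get_obs()["t"])
E
```

```text
position: [428.1, -58.0, -3.0]
contact_force: [-0.5, 0.2, 0.0]
gripper_force: 39.4
position: [427.1, -57.7, 25.3]
contact_force: [0.2, -0.0, 1.4]
gripper_width: 76.9
gripper_force: 0.0
position: [428.0, -57.9, 138.7]
contact_force: [0.3, -0.5, 0.3]
gripper_width: 85.2
gripper_force: 0.0
position: [495.4, 138.9, 136.4]
tcp_rot: [[-0.996, 0.088, -0.0], [0.088, 0.996, -0.0], [0.0, -0.0, -1.0]]
25.7833
```

View pics/s7.png

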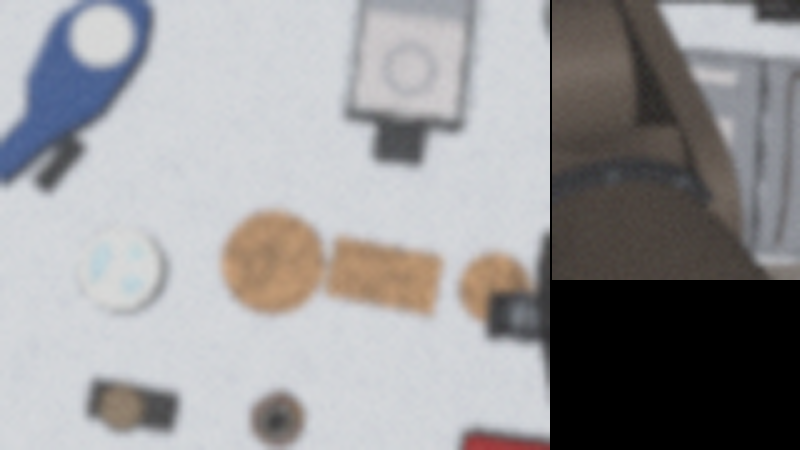

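The empty pads and the three things are clearly visible, with the carton partly hidden in the tray. I'll measure the offsets from each thing to its pad.

Run:
```python
from h import *
t=cam("top")
Q=lambda p:(np.array(p,float)+.5)/5-.5+[195,150]
U=lambda p,z:unproj(t,[Q(p)],z)[0].round(1)
L={}
for n,p,z in(("pad_pot",(273,261),3),("pad_stamp",(385,276),3),("pad_bottle",(494,286),3),("pot",(122,269),43),("bottle",(278,417),102),("stampbase",(133,405),14),("stampgrip",(123,408),72),("p1",(336,236),3),("p2",(443,256),3),("p4",(435,316),3),("p3",(327,294),3),("b1",(92,378),14),("b2",(180,394),14),("b3",(88,416),14),("b4",(173,432),14)):
    L[n]=U(p,z);print(n,L[n])
```

```text
pad_pot [540.7 335.5   3. ]
pad_stamp [532.2 263.1   3. ]
pad_bottle [526.9 192.6   3. ]
pot [531.8 428.4  43. ]
bottle [443.5 328.5 102. ]
stampbase [447.  422.3  14. ]
stampgrip [446.5 422.5  72. ]
p1 [557.5 295.1   3. ]
p2 [545.7 225.8   3. ]
p4 [506.9 230.5   3. ]
p3 [519.9 300.3   3. ]
b1 [463.7 448.8  14. ]
b2 [454.5 392.7  14. ]
b3 [439.6 450.7  14. ]
b4 [430.4 396.5  14. ]
```

Run:
```python
from h import *
c=cam("scene")
Q=lambda p:(np.array(p,float)+.5)/5-.5+[190,110]
for n,p,z in(("pot",(186,507),43),("bottle",(401,468),102),("stampgrip",(276,560),72),("b1",(229,627),14),("b2",(315,588),14),("b4",(322,608),14)):print(n,unproj(c,[Q(p)],z)[0].round(1))
```

```text
pot [534.1 433.2  43. ]
bottle [442.1 332.7 102. ]
stampgrip [451.3 423.9  72. ]
b1 [459.5 455.4  14. ]
b2 [449.1 394.1  14. ]
b4 [434.5 399.9  14. ]
```

```bash
python3 -m jog '[[[0,0,0,0,0,-5.05,1],[0.5,3.2,0,0,0,0,1],[0.5,3.2,0,0,0,0,1],[0.5,3.2,0,0,0,0,1],[0.5,3.2,0,0,0,0,1]]]' | egrep "pos|rot"
python3 -m jog '[[[0.5,3.2,0,0,0,0,1],[0.5,3.2,0,0,0,0,1],[0.5,3.2,0,0,0,0,1],[0.5,3.2,0,0,0,0,1],[0.34,3.2,0,0,0,0,1]]]' | egrep "pos|rot"
python3 -m jog '[[[0,0,0,0,0,0,1],[0,0,0,0,0,0,1],[0,0,3,0,0,0,1],[0,0,3,0,0,0,1],[0,0,0,0,0,0,1]]]' | egrep "pos|rot|force"
```

```text
position: [475.0, 264.4, 136.4]
tcp_rot: [[-1.0, 0.003, -0.001], [0.003, 1.0, -0.0], [0.001, -0.0, -1.0]]
position: [451.8, 424.7, 136.3]
tcp_rot: [[-1.0, 0.002, -0.001], [0.002, 1.0, -0.001], [0.001, -0.001, -1.0]]
position: [450.7, 421.4, 71.9]
tcp_rot: [[-1.0, 0.002, -0.006], [0.002, 1.0, -0.005], [0.006, -0.005, -1.0]]
contact_force: [-0.7, -0.4, -1.2]
gripper_force: 0.0
```

```bash
python3 -m jog '[[[0,0,3,0,0,0,1],[0,0,1.6,0,0,0,1],[0,0,0,0,0,0,1],[0,0,0,0,0,0,0],[0,0,0,0,0,0,0]]]' 30 | egrep "pos|rot|force"
python3 -m jog '[[[0,0,0,0,0,0,0],[0,0,0,0,0,0,0],[0,0,0,0,0,0,0],[0,0,0,0,0,0,0],[0,0,0,0,0,0,0]]]' | egrep "pos|force|width"
```

```text
position: [452.8, 424.6, 32.2]
tcp_rot: [[-1.0, 0.001, 0.001], [0.001, 1.0, 0.001], [-0.001, 0.001, -1.0]]
contact_force: [0.0, -0.4, 0.1]
gripper_force: 0.0
position: [452.3, 425.4, 31.6]
contact_force: [-0.2, 0.5, 7.1]
gripper_width: 28.7
gripper_force: 29.2
```

```bash
python3 -m jog '[[[0,0,-1,0,0,0,0],[0,0,-3,0,0,0,0],[0,0,-3.5,0,0,0,0],[0,0,-2.5,0,0,0,0],[0,0,-1,0,0,0,0]]]' | egrep "pos|width"
python3 -m jog '[[[-1.5,-2.8,0,0,0,0,0],[-1.8,-3.4,0,0,0,0,0],[-1.8,-3.4,0,0,0,0,0],[-1.8,-3.4,0,0,0,0,0],[-1.55,-2.95,0,0,0,0,0]]]' | egrep "pos|width"
python3 -m jog '[[[0,0,2,0,0,0,0],[0,0,3,0,0,0,0],[0,0,3,0,0,0,0],[0,0,1.5,0,0,0,0],[0,0,0,0,0,0,0]]]' | egrep "pos|width|force"
python3 -m jog '[[[0,0,0.3,0,0,0,0],[0,0,0.3,0,0,0,0],[0,0,0,0,0,0,0],[0,0,0,0,0,0,0]]]' | egrep "pos|width|force"
```

```text
position: [452.7, 425.6, 144.8]
gripper_width: 28.3
position: [536.8, 263.3, 140.2]
gripper_width: 28.9
position: [534.6, 264.6, 42.0]
contact_force: [0.4, -0.3, -0.1]
gripper_width: 28.6
gripper_force: 29.8
position: [536.7, 265.6, 40.4]
contact_force: [0.5, -0.6, -0.6]
gripper_width: 28.5
gripper_force: 29.8
```

```bash
python3 -m jog '[[[0,0,0.3,0,0,0,0],[0,0,0.1,0,0,0,0],[0,0,0,0,0,0,0]]]' | egrep "pos|force"
python3 -m jog '[[[0,0,0.1,0,0,0,0],[0,0,0,0,0,0,0]]]' | egrep "pos|force"
```

```text
position: [536.4, 265.4, 35.5]
contact_force: [-0.2, -0.0, -0.6]
gripper_force: 29.8
position: [536.6, 265.5, 34.7]
contact_force: [0.0, 1.0, 2.4]
gripper_force: 30.0
```

```bash
python3 -m jog '[[[0,0,0.05,0,0,0,1],[0,0,0,0,0,0,1],[0,0,0,0,0,0,1],[0,0,-2,0,0,0,1],[0,0,-3,0,0,0,1]]]' | egrep "width"
python3 -m jog '[[[0,0,-4,0,0,6.9,1],[0,0,-2,0,0,6.9,1],[0,0,0,0,0,6.9,1],[0,0,0,0,0,6.9,1],[0,0,0,0,0,6.9,1]]]' | egrep "pos"
python3 -m jog '[[[0,0,0,0,0,6.9,1],[0,0,0,0,0,6.9,1],[0,0,0,0,0,6.9,1],[0,0,0,0,0,6.9,1],[0,0,0,0,0,6.9,1]]]' | egrep "pos"
python3 -m jog '[[[0,0,0,0,0,6.9,1],[0,0,0,0,0,6.9,1],[0,0,0,0,0,6.9,1],[0,0,0,0,0,0.3,1],[0,0,0,0,0,0,1]]]' | egrep "pos|rot"
python3 -m jog '[[[1.6,-2.4,0,0,0,0,1],[1.8,-2.7,0,0,0,0,1],[1.8,-2.7,0,0,0,0,1],[1.2,-1.88,0,0,0,0,1],[0,0,0,0,0,0,1]]]' | egrep "pos|rot"
python3 -m jog '[[[0,0,3,0,0,0,1],[0,0,3,0,0,0,1],[0,0,2,0,0,0,1],[0,0,0,0,0,0,1],[0,0,0,0,0,0,1]]]' | egrep "pos|rot|force"
```

```text
gripper_width: 85.1
position: [536.4, 265.4, 144.5]
position: [536.3, 265.4, 143.8]
position: [536.4, 265.4, 143.9]
tcp_rot: [[-0.003, 1.0, -0.0], [1.0, 0.003, -0.0], [-0.0, -0.0, -1.0]]
position: [436.4, 330.9, 144.0]
tcp_rot: [[-0.007, 1.0, -0.001], [1.0, 0.007, -0.0], [-0.0, -0.001, -1.0]]
position: [439.8, 329.1, 63.5]
tcp_rot: [[-0.002, 1.0, -0.001], [1.0, 0.002, -0.001], [-0.001, -0.001, -1.0]]
contact_force: [-0.6, 0.5, 0.4]
gripper_force: 0.0
```

```bash
python3 -m jog '[[[0,0,2,0,0,0,1],[0,0,1,0,0,0,1],[0,0,0,0,0,0,1],[0,0,0,0,0,0,0],[0,0,0,0,0,0,0]]]' 30 | egrep "pos|force"
python3 -m jog '[[[0,0,0,0,0,0,0],[0,0,0,0,0,0,0],[0,0,0,0,0,0,0],[0,0,0,0,0,0,0],[0,0,0,0,0,0,0]]]' | egrep "pos|force|width|rot"
```

```text
position: [440.0, 329.6, 34.9]
contact_force: [0.4, -0.4, -0.8]
gripper_force: 0.0
position: [439.9, 329.6, 34.6]
tcp_rot: [[0.0, 1.0, 0.001], [1.0, -0.0, 0.001], [0.001, 0.001, -1.0]]
contact_force: [-0.3, -0.8, 6.2]
gripper_width: 31.3
gripper_force: 30.0
```

```bash
python3 -m jog '[[[0,0,-1,0,0,0,0],[0,0,-3,0,0,0,0],[0,0,-3.5,0,0,0,0],[0,0,-3,0,0,0,0],[0,0,-1.5,0,0,0,0]]]' | egrep "pos|width"
python3 -m jog '[[[-2.4,1.5,0,0,0,0,0],[-3,1.9,0,0,0,0,0],[-3.2,2,0,0,0,0,0],[-3,1.9,0,0,0,0,0],[-2.13,1.36,0,0,0,0,0]]]' | egrep "pos|width"
python3 -m jog '[[[0,0,2,0,0,0,0],[0,0,3,0,0,0,0],[0,0,3,0,0,0,0],[0,0,2.2,0,0,0,0],[0,0,0.7,0,0,0,0]]]' | egrep "pos|width|force"
python3 -m jog '[[[0,0,0,0,0,0,0],[0,0,0,0,0,0,0]]]' | egrep "pos|width|force"
```

```text
position: [440.2, 329.8, 158.0]
gripper_width: 31.2
position: [527.2, 189.8, 154.7]
gripper_width: 31.0
position: [524.9, 191.6, 42.6]
contact_force: [-0.4, 0.1, -0.5]
gripper_width: 31.1
gripper_force: 29.9
position: [526.5, 192.3, 45.8]
contact_force: [-0.4, -0.2, -0.4]
gripper_width: 31.5
gripper_force: 29.9
```

```bash
python3 -m jog '[[[0,0,0.3,0,0,0,0],[0,0,0.3,0,0,0,0],[0,0,0.1,0,0,0,0],[0,0,0,0,0,0,0]]]' | egrep "pos|force"
python3 -m jog '[[[0,0,0.1,0,0,0,0],[0,0,0,0,0,0,0]]]' | egrep "pos|force"
```

```text
position: [526.3, 192.2, 38.3]
contact_force: [0.5, 0.4, -1.1]
gripper_force: 29.9
position: [526.5, 192.2, 37.6]
contact_force: [-1.3, -0.4, 5.6]
gripper_force: 30.0
```

```bash
python3 -m jog '[[[0,0,0,0,0,0,1],[0,0,0,0,0,0,1],[0,0,0,0,0,0,1],[0,0,-2,0,0,0,1],[0,0,-3,0,0,0,1]]]' | egrep "width"
python3 -m jog '[[[0,0,-4,0,0,0,1],[0,0,-2,0,0,0,1],[3.2,0.1,0,0,0,0,1],[3.5,0.1,0,0,0,0,1],[3.5,0.1,0,0,0,0,1]]]' | egrep "pos"
python3 -m jog '[[[3.5,0.1,0,0,0,0,1],[3.5,0.1,0,0,0,0,1],[3.5,0.1,0,0,0,0,1],[3,0.15,0,0,0,0,1],[0,0,0,0,0,0,1]]]' | egrep "pos"
python3 -m jog '[[[0,0,3,0,0,0,1],[0,0,3,0,0,0,1],[0,0,3,0,0,0,1],[0,0,2,0,0,0,1],[0,0,0,0,0,0,1]]]' | egrep "pos|force"
```

```text
gripper_width: 85.2
position: [529.4, 295.0, 147.7]
position: [533.0, 433.9, 146.4]
position: [531.9, 427.5, 32.4]
contact_force: [-0.5, 0.5, -0.9]
gripper_force: 0.0
```

```bash
python3 -m jog '[[[0,0,1.8,0,0,0,1],[0,0,1,0,0,0,1],[0,0,0,0,0,0,1],[0,0,0,0,0,0,0],[0,0,0,0,0,0,0]]]' 30 | egrep "pos|force"
python3 -m jog '[[[0,0,0,0,0,0,0],[0,0,0,0,0,0,0],[0,0,0,0,0,0,0],[0,0,0,0,0,0,0],[0,0,0,0,0,0,0]]]' | egrep "pos|force|width|rot"
```

```text
position: [534.2, 429.3, 10.2]
contact_force: [0.7, -0.5, -0.3]
gripper_force: 0.0
position: [534.2, 429.4, 10.4]
tcp_rot: [[0.0, 1.0, 0.002], [1.0, -0.0, 0.001], [0.001, 0.002, -1.0]]
contact_force: [-1.8, -1.1, 6.2]
gripper_width: 53.4
gripper_force: 31.3
```

```bash
python3 -m jog '[[[0,0,-1,0,0,0,0],[0,0,-3,0,0,0,0],[0,0,-2,0,0,0,0],[-2.5,0.2,0,0,0,0,0],[-3,0.25,0,0,0,0,0]]]' | egrep "pos|width"
python3 -m jog '[[[-2.5,0.25,0,0,0,0,0],[-1.45,0.1,0,0,0,0,0],[0,0,2,0,0,0,0],[0,0,2.2,0,0,0,0],[0,0,1,0,0,0,0]]]' | egrep "pos|width"
python3 -m jog '[[[0,0,0.2,0,0,0,0],[0,0,0,0,0,0,0],[0,0,0,0,0,0,0]]]' | egrep "pos|force"
python3 -m jog '[[[0,0,0.1,0,0,0,0],[0,0,0,0,0,0,0],[0,0,0,0,0,0,0]]]' | egrep "pos|force"
```

```text
position: [538.4, 375.3, 71.3]
gripper_width: 53.0
position: [541.3, 334.2, 15.6]
gripper_width: 53.0
position: [542.0, 335.1, 15.7]
contact_force: [0.5, -0.0, -2.0]
gripper_force: 31.9
position: [541.9, 334.8, 14.5]
contact_force: [-0.1, 0.4, -0.7]
gripper_force: 31.9
```

```bash
python3 -m jog '[[[0,0,0.1,0,0,0,0],[0,0,0,0,0,0,0]]]' | egrep "pos|force"
python3 -m jog '[[[0,0,0.05,0,0,0,0],[0,0,0,0,0,0,0]]]' | egrep "pos|force"
```

```text
position: [541.9, 334.7, 13.4]
contact_force: [-0.1, 1.1, 2.9]
gripper_force: 32.2
position: [541.9, 334.8, 13.4]
contact_force: [-3.0, -0.7, 8.8]
gripper_force: 32.7
```

Contact. Release, move up and off to the left, then look.

```bash
python3 -m jog '[[[0,0,0,0,0,0,1],[0,0,0,0,0,0,1],[0,0,0,0,0,0,1],[0,0,-2,0,0,0,1],[0,0,-4,0,0,0,1]]]' | egrep "width"
python3 -m jog '[[[0,0,-4,0,0,0,1],[0,0,-4,0,0,0,1],[3,-1,-2,0,0,0,1],[4,-1,-2,0,0,0,1],[4,-1,0,0,0,0,1]]]' | egrep "pos"
python3 -m jog '[[[4,-1,0,0,0,0,1],[4,-1,0,0,0,0,1],[4,-1,0,0,0,0,1],[4,-1,0,0,0,0,1],[0,0,0,0,0,0,1]]]' | egrep "pos"
python3 - <<'E'
from h import *
c=cam("scene");t=cam("top");print(get_obs()["t"])
a=cv2.resize(t[0]["color"][125:225,238:318,::-1],(400,500),interpolation=2);b=cv2.resize(c[0]["color"][120:220,220:300,::-1],(400,500),interpolation=2)
cv2.imwrite("pics/s8.png",np.hstack([a,b]))
a=cv2.resize(t[0]["color"][195:265,345:425,::-1],(400,350),interpolation=2);b=cv2.resize(c[0]["color"][120:190,315:395,::-1],(400,350),interpolation=2)
cv2.imwrite("pics/s9.png",np.hstack([a,b]))
E
```

```text
gripper_width: 85.5
position: [513.7, 442.1, 195.4]
position: [469.2, 606.9, 189.4]
40.7333
```

View pics/s8.png

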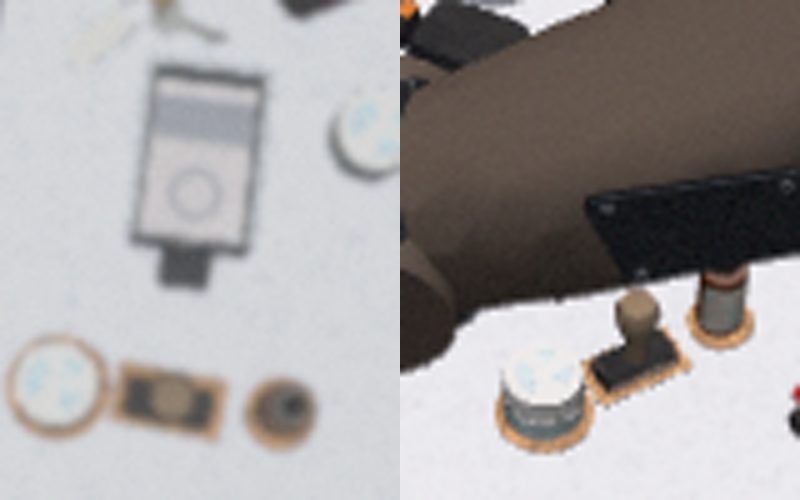

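View pics/s9.png

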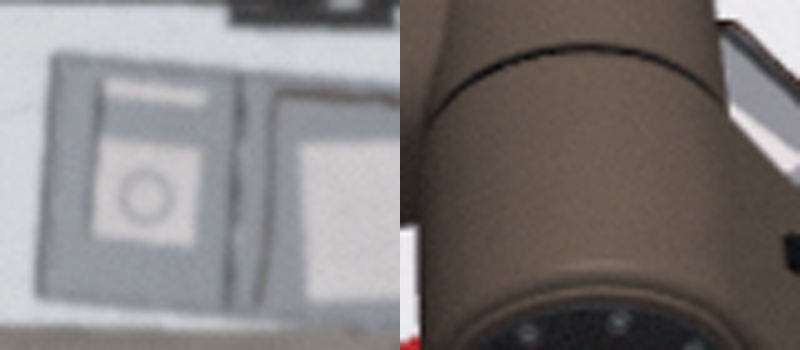

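The pictures show pot, stamp and bottle centred on their pads to about 4 mm, with the stamp square. The carton lies inside the left compartment and the remaining cartons sit in the dispenser. Handing in.

```bash
python3 -c "
from rig import finish_job
print(finish_job())"
```

```text
the job is handed in; nothing more can be done
None
```

I handed the job in at about 41 s, with no verdict returned. In the last pictures the bottom carton lies in the tray's empty compartment, the other two are still in the dispenser, and the pot, bottle and stamp stand within about 4 mm of their pad centres, with the stamp square.

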